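Gauge a reactor-stand rail with the flip stop

ROBOT

A 7-joint arm with a two-finger parallel gripper is mounted at the origin on the work surface. World frame = base frame: x ahead of the robot, y to its left, z up, the work surface at z = 0. Lengths are in m, angles in rad, forces in N, time in s.
With the tool pointing down it reaches from about 0.425 to 0.925 m from the base axis. Payload 6.8 kg.
Tool frame: the origin (TCP) lies between the finger pads; the fingertips stand 19 mm ahead of it and the grasp point (between the pads) is the TCP; z points along the fingers, x is the direction in which the jaws open and shut, and the axes are right-handed (so a half turn about z gives the same grasp; the last joint's range is limited). The gripper opens to 88 mm and grips with 3 to 60 N. Pads are 20 mm wide; open, the fingers measure 115 mm over their backs; the gripper's body (75 mm by 178 mm) begins 61 mm behind the grasp point.
Start: joints at [1.114, 0.477, 0.022, 1.555, -0.011, 1.109, -0.083], TCP at [0.231, -0.634, 0.242] pointing down, gripper open.
Joint ranges: [-2.96, 2.96], [-0.34, 2.1], [-1.41, 1.46], [0.24, 2.44], [-1.37, 4.51], [0.17, 1.92], [-2.96, 2.96]. Speed limits (rad/s): [2.39, 2.39, 3.14, 3.14, 3.14, 3.14, 3.14].

INTERFACE

Orientations are given as a unit quaternion [w, x, y, z].
In Python, from station import bot, eoat, cams, ticket gives the robot as it stands. The module is installed in compiled form; this text tells all that it offers. Calls block until the motion is done:
- bot.move_to(position, orientation): joint-space move of the TCP to a pose.
- bot.movel(position, velocity=0.15, ori=None): straight line of the TCP; ori=None keeps the orientation; velocity is the mean speed in m/s.
- bot.goto_joints(angles): joint-space move.
- eoat.gripper_open() and eoat.gripper_close(effort=None): open the fingers fully, or close them until they stop; effort is the grip in N (None keeps the last).
- bot.hold(seconds).
- bot.inverse_kinematics(position, orientation): joint angles nearest the present ones, or None.
- bot.get_state(): the state.
- cams.snapshot(name): name is "scene" or "side" or "wrist"; returns a dict with "pixels" (384x512x3 uint8, red, green, blue), "range_z" (384x512 float32, m along the optical axis (not along the pixel's ray), 0 where there is no reading), "K" (3x3 intrinsics, pixels), "D" ([k1, k2, p1, p2, k3] as OpenCV has them; the pictures are not rectified), "R" (3x3) and "t" (3): a world point X has camera coordinates R X + t. Camera axes: x right, y down, z forward; pixel columns grow to the right and rows downward; lengths in m; the calibration is good to about 2 mm. A picture is of the moment at which its call begins.
A pose or a line that the arm cannot do raises bot.PlanningError and nothing moves.
- ticket.finish_job(): hands the job in, once; it reports no verdict.
The state is a dict: "time_s": time; "q": joint angles; "joint_velocities": joint speeds; "tau": joint torques, N m; "tool_pos": TCP position; "tool_rot": TCP orientation; "contact_force": force on the tool from outside, world axes, zero at the start; "moment": the same for the moment, N m; "opening": finger opening in m.
Only numpy, scipy, OpenCV 4.12 (cv2) and the standard library are available. Lean on these libraries where they do the work, as an engineer would, in place of code of your own. Each camera call takes 0.05 s, during which the arm holds its last target. There are 200 camera calls.

TASK

Flip the yellow stop down onto the fence of the blue cutting jig, then bring the steel box-section rail square against the fence with its end butted against the lowered stop. Then flip the stop back up clear so that the offcut cannot jam, leaving the rail lying exactly where it was gauged, let go of everything, and leave the coupling, stopper, bottle, beaker, spanner and pressure gauge alone.

Things in the scene. Friction and masses are not known exactly. Their poses are not given: they have to be found in the camera images.
- jig: fixed blue cutting jig, bed plate 200 x 500 mm, 12 mm thick. Origin at bench level under the middle of the fence's front face. y runs along the fence towards the stop, x away from the robot. The aluminium fence stands on the bed from x = 0 to +16 mm over the full length, its top 28 mm above the bench; in front the bed reaches x = -110 mm. A dark saw kerf crosses at y = +30 mm
- stop_mount: dark steel mount of the flip stop, 60 mm wide, fixed on the bed behind the fence in its +y half. Origin on the bed's top (12 mm above the bench), at the fence's front face, on the mid-plane of the stop's leaf; axes parallel to the jig's. Its hinge cheeks rise to 78 mm above the bed, all behind the fence's front face
- hinge (a point): point on the stop's hinge axis, on the leaf's mid-plane: 18 mm behind the fence's front face (+x of stop_mount), 66 mm above the bed. The hinge axis is parallel to the fence (y of stop_mount)
- flip_stop (a joint): angle (rad) of the yellow flip stop: 0 = fully down, end of travel, arm level, pointing from the hinge towards the robot across the bed; grows as it swings up; 1.57 = arm straight up; 1.9 = end of travel, leaning back. Starts up. Friction of about 0.12 N m holds it wherever it is left, so it must be driven all the way
- stop_face (a point): middle of the face of the yellow leaf that the rail butts against (its -y side; it swings with the leaf). The leaf is 10 mm thick along the fence, so this face is 5 mm from its mid-plane. When down, the leaf reaches from 2 to 47 mm in front of the fence and from 8 mm above the bed up to its arm, whose top is 74 mm above the bed
- handle (a point): grip point on the stop's red handle: a round bar 14 mm thick, parallel to the hinge axis, at the arm's end 85 mm from that axis, sticking out 64 mm from the leaf's mid-plane on the +y side (away from the rail). This point is 38 mm from the mid-plane. Free all round: can be pinched from above at any angle of the stop (the bar may turn between the fingers), or pushed
- rail: loose steel box-section rail with black ends, 160 mm long (y), 36 wide (x), 50 tall, 0.25 to 0.5 kg, on the bed before the fence, on the -y side of the stop, askew. Origin at the centre of its underside. When gauged its centre is 18 mm in front of the fence's face and 85 mm to the -y side of the leaf's mid-plane. Its top 34 mm stand above the fence: grip it there across its width
- coupling: brass ring coupling, 42 mm across, 30 mm tall, standing on the jig bed behind the fence; origin at the centre of its underside
- stopper: white plastic stopper, 52 mm across, 42 mm tall, on the jig bed behind the fence; origin at the centre of its underside
- bottle: amber bottle, 72 mm across, 160 mm tall, on the bench to the left of the jig; origin at the centre of its underside
- spanner: steel spanner, 190 mm long, lying on the bench to the right of the jig; origin under its middle
- gauge: round black pressure gauge lying on its back, 80 mm across, on the bench to the right of the jig; origin at the centre of its underside
- beaker: glass beaker, 72 mm across, 90 mm tall, on the bench to the left of the jig; origin at the centre of its underside
Things that resemble listed ones, but are neither listed nor needed, are in the scene too. What is shaped like the rail but pink or purple is not meant.

How it is judged:
On the way, in this order (a step that is already met when the one before it is completed fails the run):
1. the stop is flipped fully down (within 0.1 rad of its end of travel) (value of joint flip_stop below 0.1 rad), for 0.2 s.
2. with the stop still down, the rail lies on the bed flush against the fence and butted against the stop (3 mm, 0.035 rad) (value of joint flip_stop below 0.1 rad and y of rail in the frame of stop_mount between -0.088 and -0.082 m and x of rail in the frame of jig between -0.021 and -0.015 m and z of rail in the frame of jig below 0.016 m and angle between the y axis of rail and the y axis of jig, either way round below 0.035 rad and angle between rail's own z axis and vertical below 0.05 rad), for 0.2 s.
At the end, for the whole second after the job is handed in: the stop is flipped up (more than 1.4 rad), and the rail lies flat and still on the bed at the gauged place: its end within 3 mm of the plane of the stop's face, its side within 3 mm of the fence, parallel to the fence within 0.035 rad (value of joint flip_stop above 1.4 rad and linear speed of rail below 0.01 m/s and y of rail in the frame of stop_mount between -0.088 and -0.082 m and x of rail in the frame of jig between -0.021 and -0.015 m and z of rail in the frame of jig below 0.016 m and angle between the y axis of rail and the y axis of jig, either way round below 0.035 rad and angle between rail's own z axis and vertical below 0.05 rad); the robot touches nothing.
It fails at once if the coupling, stopper, bottle, spanner, gauge or beaker is shifted by more than 30 mm (distance of any of coupling, stopper, bottle, spanner, gauge, beaker from where it was at the start of the episode above 0.03 m).
It also fails if it takes over 67 s, if anything falls off the work surface, if the arm or the gripper's body presses on something with over 40 N, if the wrist force passes 120 N, or if a joint passes its speed limit or range.

## Working session

There is one attempt and no reset: what is moved stays moved. The work goes in short steps, each a Python script; the robot and the scene stay as the last script left them, time stands still between calls to the robot, and variables do not carry over. Pictures are saved under pics/ and viewed, about 8 in all and at most 12, crops included, and the job is handed in when it is done.

```bash
mkdir -p pics
cat > h.py <<'E'
import numpy as np, cv2
from station import bot, eoat, cams, ticket
def snap(n,save=None):
    s=cams.snapshot(n)
    if save: cv2.imwrite('pics/'+save+'.png',s['pixels'][:,:,::-1])
    return s
def cloud(s):
    """world point for every pixel, from range_z"""
    h,w=s['range_z'].shape
    u,v=np.meshgrid(np.arange(w),np.arange(h))
    p=cv2.undistortPoints(np.stack([u,v],-1).reshape(-1,1,2).astype(np.float64),np.array(s['K']),np.array(s['D'])).reshape(h,w,2)
    z=s['range_z'][...,None]
    c=np.concatenate([p*z,z],-1)
    return (c-np.array(s['t']))@np.array(s['R'])
def hsv(s): return cv2.cvtColor(s['pixels'],cv2.COLOR_RGB2HSV)
E
python3 - <<'E'
from h import *
a=snap('scene','sc'); b=snap('side','sd')
np.savez('s0.npz',**{k:a[k] for k in a}); np.savez('s1.npz',**{k:b[k] for k in b})
im=np.vstack([a['pixels'],b['pixels']])
print(bot.get_state(), [ (s['R'],s['t']) for s in (a,b)])
E
```

```text
{'time_s': 0.1, 'q': array([ 1.11389102,  0.47770876,  0.02233628,  1.55631141, -0.01150927,
        1.10928246, -0.08306104]), 'joint_velocities': array([-0.00093021, -0.00088884, -0.00036608,  0.00019476,  0.00148174,
        0.00018307, -0.00188924]), 'tau': array([ 3.61857718e-03, -5.84096360e+01,  1.53991699e+00, -2.73318422e+01,
       -5.41748491e-02,  1.30719569e-02,  7.90540753e-05]), 'tool_pos': array([ 0.23052973, -0.63389145,  0.24080199]), 'tool_rot': array([-4.10777364e-04,  8.19094539e-01, -5.73658009e-01, -6.76013946e-04]), 'contact_force': array([-0.04627938, -0.34525625, -0.01890011]), 'moment': array([0.01457538, 0.03709817, 0.05584305]), 'opening': 0.08797146040846382} [(array([[ 0.45139144,  0.89202977, -0.02299253],
       [ 0.5945653 , -0.31988032, -0.7376779 ],
       [-0.66538551,  0.31931093, -0.67476119]]), array([-0.18071817, -0.18429986,  1.76282173])), (array([[ 0.95915771, -0.28286983,  0.00106559],
       [-0.15138459, -0.51649121, -0.84280457],
       [ 0.23895436,  0.80822119, -0.53821866]]), array([-0.3883178 ,  0.10759989,  1.52922166]))]
```

View pics/sc.png

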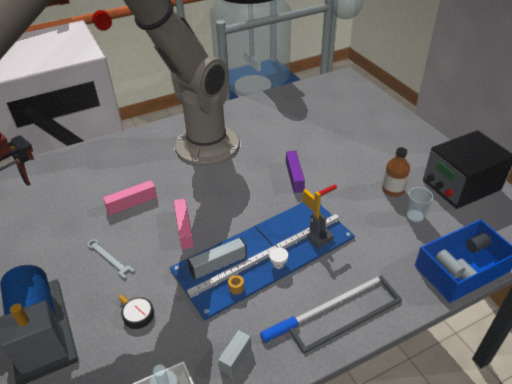

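View pics/sd.png

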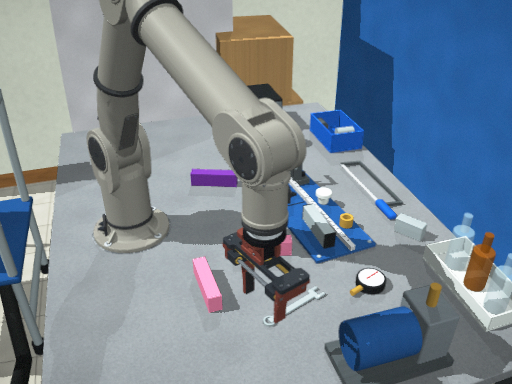

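The scene view shows the jig (blue, about 175-355 × 205-310 px), the rail at (217,258), the yellow stop standing up at (313,205) with its red handle at (327,190), and decoys outside the bed. Next I'll measure from the depth cloud.

```bash
cat > m.py <<'E'
from h import *
a=dict(np.load('s0.npz')); P=cloud(a); H=hsv(a); h,s,v=[H[...,i].astype(int) for i in range(3)]
z=P[...,2]; vv,uu=np.mgrid[:384,:512]
ok=a['range_z']>0
roi=(uu>165)&(uu<362)&(vv>170)&(vv<315)&ok
def box(m,n):
    q=P[m]; r=cv2.minAreaRect((q[:,:2]*1000).astype(np.float32)); print(n,len(q),r,'z',np.percentile(q[:,2],[5,50,95])); return r
blue=roi&(h>100)&(h<125)&(s>120)&(z<.022)&(z>.004)
blue=cv2.morphologyEx(blue.astype(np.uint8),cv2.MORPH_OPEN,np.ones((2,2)))>0
r=box(blue,'bed')
print('corners',cv2.boxPoints(r))
yel=roi&(h>18)&(h<35)&(s>130)&(vv<235)&(uu>295); box(yel,'yel')
red=roi&((h<8)|(h>172))&(s>130)&(vv<200)&(uu>305); box(red,'red')
grey=roi&(s<60)&(uu<250); 
rt=grey&(z>.052)&(z<.075); rr=box(rt,'railtop')
ft=roi&(s<70)&(z>.022)&(z<.034); 
q=P[ft][:,:2]; 
print('fence n',len(q), cv2.fitLine((q*1000).astype(np.float32),cv2.DIST_HUBER,0,.01,.01).ravel())
np.set_printoptions(precision=4,suppress=True)
print('bench z',np.median(z[300:330,170:190]), 'yel pts',np.c_[uu[yel],vv[yel],P[yel]][::6])
print('red',np.c_[uu[red],vv[red],P[red]][::6])
E
python3 m.py
python3 - <<'E'
import cv2
i=cv2.imread('pics/sc.png')[165:320,165:365]
cv2.imwrite('pics/c1.png',cv2.resize(i,None,fx=3.8,fy=3.8,interpolation=cv2.INTER_CUBIC))
E
```

```text
bed 5509 ((802.9646606445312, -271.81585693359375), (471.9954528808594, 1085.9853515625), 47.911441802978516) z [0.00652878 0.01102767 0.01517297]
corners [[ 241.82033  -82.99579]
 [1047.7406  -810.9083 ]
 [1364.109   -460.63593]
 [ 558.1887   267.2766 ]]
yel 283 ((475.4041748046875, 139.7171173095703), (43.49521255493164, 217.9737548828125), 60.15007400512695) z [0.09568137 0.12873996 0.16574779]
red 79 ((500.2042236328125, 184.43954467773438), (45.02735900878906, 205.61204528808594), 54.521846771240234) z [0.1624595  0.16701501 0.16976449]
railtop 699 ((541.522216796875, -190.7139129638672), (41.02811050415039, 159.08450317382812), 2.7352683544158936) z [0.05416028 0.06091267 0.0647456 ]
fence n 1172 [ 8.4554642e-02 -9.9641883e-01  5.8294806e+02 -9.7242607e+01]
bench z 0.00023280743994026545 yel pts [[305.     189.       0.5105   0.1008   0.1421]
 [305.     191.       0.5128   0.0997   0.1369]
 [305.     192.       0.5177   0.0967   0.1382]
 [316.     192.       0.5581   0.1056   0.1665]
 [307.     193.       0.5278   0.0968   0.1425]
 [317.     193.       0.5661   0.1036   0.1701]
[... 1994 characters left out ...]
758   0.1072   0.0814]]
red [[333.     185.       0.5571   0.1611   0.1679]
 [333.     186.       0.5596   0.1595   0.1669]
 [330.     187.       0.5617   0.1482   0.1696]
 [336.     187.       0.5668   0.1646   0.1666]
 [331.     188.       0.563    0.1509   0.1658]
 [325.     189.       0.5611   0.1324   0.1684]
 [331.     189.       0.5661   0.1489   0.1654]
 [325.     190.       0.5641   0.1306   0.1679]
 [331.     190.       0.5669   0.1486   0.1625]
 [324.     191.       0.569    0.1239   0.171 ]
 [319.     192.       0.5632   0.1119   0.1679]
 [325.     192.       0.5707   0.1263   0.1676]
 [323.     193.       0.5691   0.1212   0.1649]
 [321.     195.       0.5743   0.1113   0.1661]]
```

View pics/c1.png

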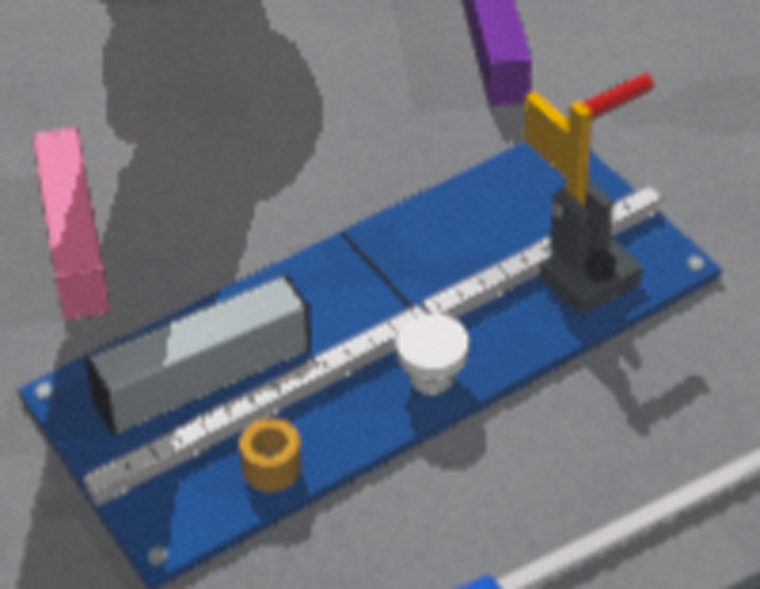

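The crop shows the fence running from about (190,295) to (337,216) in full-image pixels, the rail in front of it, and the stop up with its handle on the +y side. I'll now refine by casting rays onto the known planes.

```bash
cat >> h.py <<'E'
def cast(s,uv,z):
    p=cv2.undistortPoints(np.array(uv,float).reshape(-1,1,2),np.array(s['K']),np.array(s['D'])).reshape(-1,2)
    R,t=np.array(s['R']),np.array(s['t']); d=np.c_[p,np.ones(len(p))]@R; o=-R.T@t
    return (o+d*((z-o[2])/d[:,2])[:,None])[:,:2]
def big(m):
    n,l,st,_=cv2.connectedComponentsWithStats(m.astype(np.uint8),connectivity=8)
    return l==1+np.argmax(st[1:,4])
E
cat > m2.py <<'E'
from h import *
np.set_printoptions(precision=4,suppress=True)
a=dict(np.load('s0.npz')); P=cloud(a); H=hsv(a); h,s,v=[H[...,i].astype(int) for i in range(3)]
z=P[...,2]; vv,uu=np.mgrid[:384,:512]; roi=(uu>165)&(uu<362)&(vv>170)&(vv<315)
rect=lambda q:cv2.minAreaRect((q*1000).astype(np.float32))
blue=roi&(h>100)&(h<125)&(s>120)
blue=cv2.morphologyEx(blue.astype(np.uint8),cv2.MORPH_CLOSE,np.ones((15,15)))
m=big(blue); q=cast(a,np.c_[uu[m],vv[m]],.012); r=rect(q)
print('bed',r,cv2.boxPoints(r).tolist())
ft=roi&(s<90)&(z>.020)&(z<.036)&(v>100)
ft=big(ft); q=cast(a,np.c_[uu[ft],vv[ft]],.028); r=rect(q)
print('fence top',r,cv2.boxPoints(r).tolist())
l=cv2.fitLine((q*1000).astype(np.float32),cv2.DIST_HUBER,0,.01,.01).ravel();print(l)
rt=big(roi&(s<70)&(uu<250)&(z>.055)&(z<.072)); q=cast(a,np.c_[uu[rt],vv[rt]],.062); r=rect(q)
print('rail top',r,cv2.boxPoints(r).tolist())
from collections import Counter
for n,mm in (('bed',m),('fence',ft),('rail',rt)):print(n,mm.sum(),uu[mm].min(),uu[mm].max(),vv[mm].min(),vv[mm].max())
o=a['pixels'].copy(); o[ft]=[255,0,0]; o[rt]=[0,255,0]
cv2.imwrite('pics/c2.png',cv2.resize(o[165:320,165:365,::-1],None,fx=3,fy=3))
red=big(roi&((h<8)|(h>172))&(s>130)&(vv<200)&(uu>305)); print('red',np.median(P[red],0),P[red][np.argmin(uu[red])],P[red][np.argmax(uu[red])])
E
python3 m2.py
```

```text
bed ((561.2727661132812, -55.921844482421875), (202.05604553222656, 498.03662109375), 6.443991661071777) [[432.9352111816406, 180.1846160888672], [488.8308410644531, -314.7054443359375], [689.6103515625, -292.0283203125], [633.7147216796875, 202.86175537109375]]
fence top ((585.4953002929688, -103.30870056152344), (23.979230880737305, 398.45794677734375), 6.693984031677246) [[550.364013671875, 93.16451263427734], [596.810791015625, -302.57708740234375], [620.6265869140625, -299.78192138671875], [574.1798095703125, 95.95968627929688]]
[   0.1182   -0.993   585.952  -120.4556]
rail top ((544.7392578125, -191.13137817382812), (40.708335876464844, 160.19650268554688), 2.0294599533081055) [[521.561279296875, -111.8041763305664], [527.234375, -271.9001770019531], [567.917236328125, -270.4585876464844], [562.244140625, -110.36257934570312]]
bed 7560 170 353 203 314
fence 796 187 309 228 296
rail 659 188 245 238 269
red [0.5649 0.1389 0.167 ] [ 0.4034  0.2258 -0.0035] [0.5628 0.1674 0.166 ]
```

View pics/c2.png

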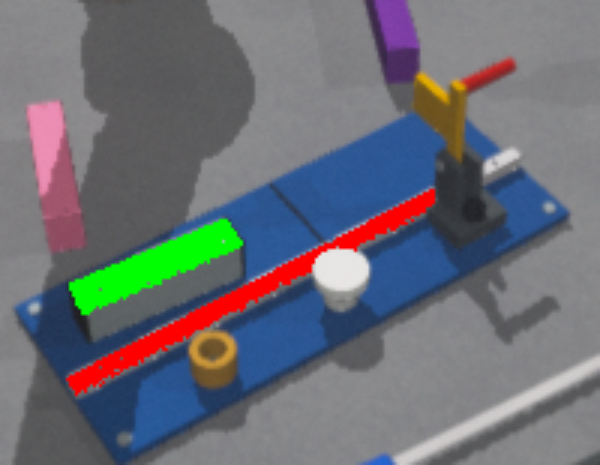

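```bash
cat >> h.py <<'E'
TH=0.1125; O=np.array([.5712,-.0548]); EX=np.array([np.cos(TH),np.sin(TH)]); EY=np.array([-np.sin(TH),np.cos(TH)])
def j2w(x,y,z): return np.r_[O+x*EX+y*EY,z]
def w2j(p):
    p=np.asarray(p); d=p[...,:2]-O; return np.concatenate([np.stack([d@EX,d@EY],-1),p[...,2:]],-1)
def Q(ang): return np.array([0,np.cos(ang/2),np.sin(ang/2),0])  # tool down, jaw x at world yaw ang
E
python3 - <<'E'
from h import *
np.set_printoptions(precision=4,suppress=True)
a=dict(np.load('s0.npz')); P=cloud(a); J=w2j(P); H=hsv(a); h,s,v=[H[...,i].astype(int) for i in range(3)]
z=P[...,2]; vv,uu=np.mgrid[:384,:512]; roi=(uu>165)&(uu<362)&(vv>170)&(vv<315)
yel=roi&(h>18)&(h<35)&(s>130)&(vv<235)&(uu>295)&(z>.08); print('yel jig',np.percentile(J[yel],[2,10,50,90,98],axis=0))
red=roi&((h<8)|(h>172))&(s>130)&(vv<200)&(uu>305)&(z>.15); print('red',np.percentile(J[red],[2,10,50,90,98],axis=0))
dark=roi&(v<75)&(s<110)&(uu>295)&(z>.025)&(z<.1); print('mount',np.percentile(J[dark],[2,10,50,90,98],axis=0))
wh=roi&(s<50)&(z>.042)&(uu>255)&(uu<295)&(vv>240); print('stopper',np.percentile(J[wh],[2,50,98],axis=0))
br=roi&(h>10)&(h<25)&(s>120)&(vv>265)&(z>.02)&(uu<250); print('coupl',np.percentile(J[br],[2,50,98],axis=0))
print('rail',w2j(np.array([.5447,-.1911,.062])))
for ang in (TH,TH+np.pi,TH-np.pi):
    print(ang,[bot.inverse_kinematics(p,Q(ang)) for p in (j2w(-.03,.19,.30),j2w(-.067,.196,.078),j2w(-.018,.07,.053))])
p0=bot.get_state()['tool_pos']
E
```

```text
yel jig [[-0.0417  0.1522  0.0905]
 [-0.0342  0.1532  0.1037]
 [ 0.0009  0.1554  0.1292]
 [ 0.0209  0.1601  0.1582]
 [ 0.0228  0.1631  0.1695]]
red [[0.0075 0.1668 0.1619]
 [0.0102 0.1697 0.164 ]
 [0.016  0.1934 0.167 ]
 [0.0203 0.2163 0.1692]
 [0.0214 0.219  0.1702]]
mount [[0.0119 0.1294 0.0267]
 [0.0204 0.1358 0.0292]
 [0.039  0.1464 0.0442]
 [0.0607 0.1667 0.0851]
 [0.0653 0.172  0.0903]]
stopper [[ 0.0264 -0.4923  0.0447]
 [ 0.0528  0.0021  0.0528]
 [ 0.7423  0.028   1.0494]]
coupl [[ 0.0346 -0.1519  0.0209]
 [ 0.0571 -0.1345  0.0384]
 [ 0.0735 -0.1144  0.0447]]
rail [-0.0416 -0.1325  0.062 ]
0.1125 [array([ 0.3613,  0.3081, -0.8796,  1.7717,  0.2553,  1.1814, -0.4808]), array([ 0.2614,  0.5607, -0.8181,  2.0578,  0.591 ,  0.7704, -0.8099]), array([ 0.2724,  0.5791, -0.5236,  1.9781,  0.4403,  0.6971, -0.412 ])]
3.254092653589793 [array([ 0.5562,  0.4159, -1.1759,  1.7621,  0.4056,  1.2381,  2.5278]), array([ 0.501 ,  0.7622, -1.1892,  2.0452,  0.8835,  0.9775,  2.0927]), array([-0.9551,  1.0263,  1.2595,  2.0559, -1.1794,  1.0777, -2.1155])]
-3.0290926535897933 [array([ 0.5562,  0.4159, -1.1759,  1.7621,  0.4056,  1.2381,  2.5278]), array([ 0.501 ,  0.7622, -1.1892,  2.0452,  0.8835,  0.9775,  2.0927]), array([-0.9551,  1.0263,  1.2595,  2.0559, -1.1794,  1.0777, -2.1155])]
```

Run:
```python
from h import *
np.set_printoptions(precision=4,suppress=True)
p=bot.get_state()['tool_pos']; bot.movel([p[0],p[1],.32],velocity=.2)
bot.move_to(j2w(.012,.196,.30),Q(TH))
w=snap('wrist','w1'); J=w2j(cloud(w)); H=hsv(w)
m=((H[...,0]<8)|(H[...,0]>172))&(H[...,1]>130)&(J[...,2]>.14)&(w['range_z']>0)
if m.any(): print('red',m.sum(),np.percentile(J[m],[2,10,50,90,98],axis=0))
bot.movel(j2w(.012,.196,.163),velocity=.15)
eoat.gripper_close(effort=12)
s=bot.get_state(); print(s['time_s'],s['opening'],s['contact_force'],w2j(s['tool_pos']))
```

```text
red 1224 [[-0.0334  0.1668  0.1655]
 [-0.033   0.1733  0.1676]
 [ 0.0103  0.1944  0.1702]
 [ 0.0168  0.2182  0.3622]
 [ 0.0187  0.2244  0.3653]]
5.8417 0.01331474821944063 [-0.8189 -0.4623  0.2677] [0.012 0.196 0.163]
```

View pics/w1.png

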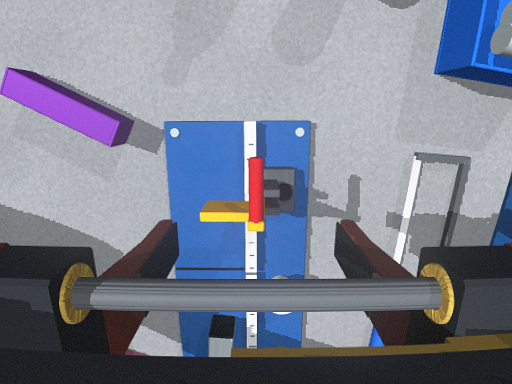

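The wrist view shows the red handle at (256,190), pointing +y and centred between the open fingers. The grip closed on the bar (13.3 mm), so I'll swing the stop down along the hinge arc.

```bash
cat >> h.py <<'E'
def arc(a0,a1,n,y=.196,r=.085,v=.12):
    for a in np.linspace(a0,a1,n+1)[1:]:
        bot.movel(j2w(.018-r*np.cos(a),y,.078+r*np.sin(a)),velocity=v)
def st(t=''):
    s=bot.get_state(); print(t,round(s['time_s'],2),'open',round(s['opening'],4),'F',s['contact_force'].round(2),'jig',w2j(s['tool_pos']).round(4))
E
python3 - <<'E'
from h import *
arc(1.5,0,8); st('down')
bot.movel(j2w(-.067,.196,.074),velocity=.03); st('press'); bot.hold(.2); st()
snap('scene','sc2')
eoat.gripper_open(); st('open')
bot.movel(j2w(-.067,.196,.16),velocity=.2)
w=snap('wrist','w2'); a=snap('scene','sc3'); J=w2j(cloud(w)); H=hsv(w)
np.savez('w2.npz',**{k:w[k] for k in w})
h,s=H[...,0],H[...,1]
red=((h<8)|(h>172))&(s>130)&(w['range_z']>0)&(J[...,2]<.11)&(J[...,2]>.03)
yel=(h>18)&(h<35)&(s>130)&(w['range_z']>0)&(J[...,2]<.11)&(J[...,2]>.03)
for n,m in (('red',red),('yel',yel)): print(n,m.sum(),np.percentile(J[m],[2,10,50,90,98],axis=0).round(4) if m.any() else '')
st()
cv2.imwrite('pics/c3.png',np.hstack([cv2.resize(a['pixels'][165:320,165:365,::-1],(400,310)),cv2.resize(w['pixels'][:,:,::-1],(400,310))]))
E
```

```text
down 8.11 open 0.0135 F [-11.92   1.93  -1.85] jig [-0.0708  0.1961  0.076 ]
press 8.39 open 0.0134 F [-11.77   1.65  -1.71] jig [-0.071   0.1961  0.0723]
 8.59 open 0.0136 F [-12.35   2.14  -2.06] jig [-0.071   0.1961  0.0723]
open 9.85 open 0.088 F [ 0.11 -0.19 -0.85] jig [-0.067  0.196  0.074]
red 1376 [[-0.0773  0.1667  0.0836]
 [-0.0761  0.1716  0.0857]
 [-0.0709  0.1971  0.0879]
 [-0.0659  0.2198  0.0892]
 [-0.0651  0.2241  0.0898]]
yel 2148 [[-0.0747  0.1567  0.0342]
 [-0.0636  0.1585  0.0495]
 [-0.0349  0.1653  0.0866]
 [-0.0134  0.1659  0.0897]
 [-0.0091  0.1662  0.0906]]
 10.53 open 0.0879 F [-0.76 -1.06  0.02] jig [-0.068   0.1955  0.1586]
```

View pics/c3.png

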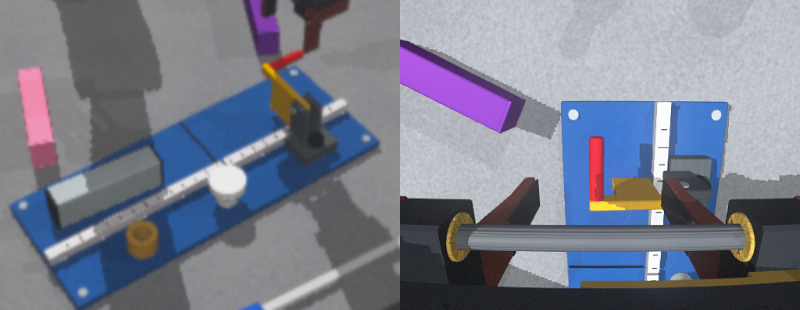

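Run:
```python
from h import *
np.set_printoptions(precision=4,suppress=True)
w=dict(np.load('w2.npz')); J=w2j(cloud(w)); H=hsv(w); h,s,v=[H[...,i].astype(int) for i in range(3)]
ok=w['range_z']>0; z=J[...,2]
yel=(h>18)&(h<35)&(s>130)&ok&(z>.07)&(z<.11)
# arm top: fit z against x robustly
q=J[yel]
for _ in range(5):
    c=np.polyfit(q[:,0],q[:,2],1); r=q[:,2]-np.polyval(c,q[:,0]); q=q[abs(r)<.004]
print('arm top slope',c,len(q),q[:,0].min(),q[:,0].max())
vv,uu=np.mgrid[:384,:512]
ft=big((s<60)&(v>150)&ok&(z>.018)&(z<.038)&(abs(J[...,0])<.05)); 
p=cast(w,np.c_[uu[ft],vv[ft]],.028); r=cv2.minAreaRect((p*1000).astype(np.float32)); print('fence',ft.sum(),r)
P=w2j(np.c_[p,np.full(len(p),.028)]); 
for lo,hi in((.02,.08),(.08,.14),(.18,.26)):
    k=(P[:,1]>lo)&(P[:,1]<hi)
    if k.sum()>20: print(lo,hi,k.sum(),'x edges',np.percentile(P[k,0],[2,50,98]),'z depth',np.median(z[ft][k]))
print('y end',np.percentile(P[:,1],[0,1,99,100]))
bl=(h>100)&(h<125)&(s>120)&ok&(abs(z-.012)<.012); 
p=w2j(np.c_[cast(w,np.c_[uu[bl],vv[bl]],.012),np.full(bl.sum(),.012)])
k=(p[:,1]>.22)&(p[:,1]<.24); print('bed edges x',np.percentile(p[k,0],[1,99]),'y max',np.percentile(p[:,1],[98,99.8]),'z',np.median(z[bl]))
```

```text
arm top slope [-0.0692  0.0852] 948 -0.07713454689961914 -0.008381266712172503
fence 1997 ((551.462158203125, 143.8419647216797), (19.123645782470703, 106.44950866699219), 6.516737937927246)
0.18 0.26 1626 x edges [-0.0063  0.0025  0.0115] z depth 0.028819308862321057
y end [0.1464 0.1525 0.252  0.2528]
bed edges x [-0.112   0.0835] y max [0.2509 0.2528] z 0.012974379350158629
```

The wrist view puts the fence about 4 mm nearer than my first estimate, which agrees with the lateral force during the swing. The arm slope suggests the stop is about 0.06 rad short of its end, so I'll press the handle down with closed fingertips.

```bash
sed -i 's/^def Q/O=O-.004*EX+.0015*EY; YM=.158\ndef Q/' h.py
python3 - <<'E'
from h import *
eoat.gripper_close(effort=20)
bot.movel(j2w(-.067,.196,.118),velocity=.15); st()
z=.118
while z>.096:
    z-=.002; bot.movel(j2w(-.067,.196,z),velocity=.04); s=bot.get_state(); print(round(z,3),s['tool_pos'][2].round(4),s['contact_force'].round(1))
    if s['contact_force'][2]>12: break
bot.hold(.2)
bot.movel(j2w(-.067,.196,.17),velocity=.2)
eoat.gripper_open()
bot.movel(j2w(-.067,.196,.161),velocity=.2)
w=snap('wrist','w3'); J=w2j(cloud(w)); H=hsv(w); h,s=H[...,0],H[...,1]
yel=(h>18)&(h<35)&(s>130)&(w['range_z']>0)&(J[...,2]>.07)&(J[...,2]<.11)
q=J[yel]
for _ in range(5):
    c=np.polyfit(q[:,0],q[:,2],1); r=q[:,2]-np.polyval(c,q[:,0]); q=q[abs(r)<.004]
print('slope',c,len(q)); st()
E
```

```text
12.31 open 0.0003 F [-0.88 -0.33  0.22] jig [-0.0672  0.1962  0.1179]
0.116 0.1166 [0.2 0.1 0.5]
0.114 0.1141 [-0.1  0.1  0.6]
0.112 0.1119 [ 0.1 -0.5  0.2]
0.11 0.1099 [-0.3 -0.2  0.4]
0.108 0.1079 [ 0.2 -0.1 -0.6]
0.106 0.1059 [ 0.7 -0.3 -0.1]
0.104 0.1043 [-0.7 -0.3  4.9]
0.102 0.1037 [-6.2 -2.5 23.7]
slope [-0.02787254  0.08504798] 959
 16.68 open 0.0879 F [0.21 0.15 0.71] jig [-0.0673  0.196   0.1605]
```

Contact came at TCP z 0.104, so the handle top is at 0.085, which means the stop is fully down. Now the rail.

Run:
```python
from h import *
y0=-.1325
bot.movel(j2w(-.042,y0,.16),velocity=.3,ori=Q(TH-.077)); st()
bot.movel(j2w(-.042,y0,.053),velocity=.15); st('down')
eoat.gripper_close(effort=25); st('grip')
bot.movel(j2w(-.030,y0+.02,.053),velocity=.1,ori=Q(TH)); st('aligned')
bot.movel(j2w(-.023,.060,.053),velocity=.12); st('near')
x=-.023
while x>-.1 and x<-.008:
    x+=.001; bot.movel(j2w(x,.060,.053),velocity=.03); F=bot.get_state()['contact_force'][:2]; f=F@EX
    print(round(x,3),F@np.c_[EX,EY])
    if f<-10: break
st('fence')
a=snap('scene'); w=snap('wrist')
cv2.imwrite('pics/c4.png',np.hstack([cv2.resize(a['pixels'][165:320,165:365,::-1],(400,310)),cv2.resize(w['pixels'][:,:,::-1],(400,310))]))
```

```text
17.93 open 0.0876 F [-0.59  0.08  0.32] jig [-0.0418 -0.1303  0.1602]
down 18.79 open 0.0879 F [-0.12 -0.29 -0.37] jig [-0.0413 -0.1323  0.0538]
grip 19.64 open 0.0358 F [-0.97  0.19  1.26] jig [-0.0421 -0.1325  0.053 ]
aligned 20.02 open 0.036 F [ 0.62  2.61 -0.86] jig [-0.0293 -0.1111  0.053 ]
near 21.62 open 0.0357 F [-1.34  2.03  0.71] jig [-0.0232  0.0604  0.0529]
-0.022 [-4.36764405  1.79410218]
-0.021 [-7.71599983  1.9138831 ]
-0.02 [-10.26209863   3.09543072]
fence 22.37 open 0.0364 F [-10.54   1.92  12.67] jig [-0.023   0.0604  0.053 ]
```

View pics/c4.png

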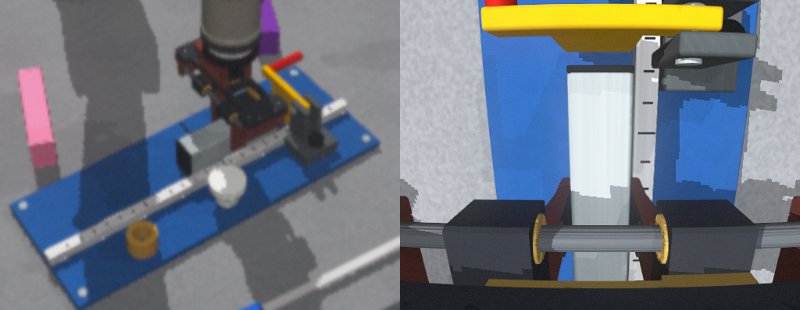

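```bash
cat > m3.py <<'E'
from h import *
np.set_printoptions(precision=4,suppress=True)
def meas(save):
    w=snap('wrist',save); J=w2j(cloud(w)); H=hsv(w); h,s,v=[H[...,i].astype(int) for i in range(3)]
    ok=w['range_z']>0; z=J[...,2]; vv,uu=np.mgrid[:384,:512]; roi=ok&(vv<255)
    def put(m,zz): return w2j(np.c_[cast(w,np.c_[uu[m],vv[m]],zz),np.full(m.sum(),zz)])
    for n,m,zz in (('fence',roi&(s<70)&(v>110)&(abs(z-.028)<.008)&(J[...,0]>-.02)&(J[...,0]<.03),.028),('rail',roi&(s<70)&(abs(z-.062)<.009)&(J[...,0]<.015)&(J[...,0]>-.08),.062)):
        m=big(m); p=put(m,zz); b=np.round(p[:,1]/.02).astype(int); e=[]
        for k in np.unique(b):
            q=p[b==k]
            if len(q)>60: e.append([k*.02,*np.percentile(q[:,0],[1,99]),len(q),np.median(z[m][b==k])])
        e=np.array(e); print(n,m.sum(),'y',np.percentile(p[:,1],[.5,99.5])); print(e)
        if len(e)>1: print(' slope L,R',np.polyfit(e[:,0],e[:,1],1)[0],np.polyfit(e[:,0],e[:,2],1)[0])
    yel=roi&(h>18)&(h<35)&(s>130)&(z>.075)&(z<.1); p=put(yel,.086); print('yel arm top y edges',np.percentile(p[:,1],[1,50,99]),np.median(z[yel]))
if __name__=='__main__': meas('w4'); st()
E
python3 m3.py
```

```text
fence 5019 y [0.0556 0.1625]
[[   0.06      0.0028    0.0158  324.        0.029 ]
 [   0.08      0.        0.0157  935.        0.0289]
 [   0.1       0.        0.0157  999.        0.029 ]
 [   0.12      0.0001    0.0158 1091.        0.029 ]
 [   0.14      0.0002    0.0159 1038.        0.029 ]
 [   0.16      0.0004    0.0156  632.        0.029 ]]
 slope L,R -0.016067355105368854 -0.00026650689526428075
rail 14670 y [0.0643 0.1416]
[[   0.06     -0.0495    0.0048 1156.        0.0632]
 [   0.08     -0.0474    0.0022 3575.        0.0629]
 [   0.1      -0.0401   -0.0053 3520.        0.063 ]
 [   0.12     -0.0401   -0.0054 3968.        0.0631]
 [   0.14     -0.0401   -0.0055 2451.        0.063 ]]
 slope L,R 0.13095738898801715 -0.14136500035532887
yel arm top y edges [0.1519 0.1579 0.1635] 0.08670000048858717
 22.52 open 0.036 F [-11.43   0.3   13.27] jig [-0.0229  0.0604  0.053 ]
```

The fence measures exactly at x = 0 and parallel in my frame, but the rail's face is still 5 mm off it and something pushes back with an upward force. I'll back off, raise slightly and retry.

Run:
```python
from h import *
np.set_printoptions(precision=2,suppress=True)
def go(x,y,z):
    bot.movel(j2w(x,y,z),velocity=.04); s=bot.get_state(); print((x,y,z),w2j(s['tool_pos']).round(4),'F',s['contact_force'][:2]@np.c_[EX,EY],s['contact_force'][2],s['moment'],s['opening'].round(4)); return s['contact_force'][:2]@EX
go(-.026,.06,.053); go(-.026,.06,.057)
for x in np.arange(-.024,-.015,.001):
    if go(round(x,4),.06,.057)<-9: break
```

```text
Traceback (most recent call last):
AttributeError: 'float' object has no attribute 'round'
```

```bash
cat >> h.py <<'E'
def go(x,y,z,v=.04):
    bot.movel(j2w(x,y,z),velocity=v); s=bot.get_state(); F=s['contact_force']; f=F[:2]@np.c_[EX,EY]
    print(np.round([x,y,z],4),w2j(s['tool_pos']).round(4),'F',f.round(1),F[2].round(1),'M',s['moment'].round(2),round(s['opening'],4)); return f
E
python3 - <<'E'
from h import *
go(-.026,.06,.053); go(-.026,.06,.057)
for x in np.arange(-.024,-.015,.001):
    if go(x,.06,.057)[0]<-9: break
E
```

```text
[-0.026  0.06   0.053] [-0.0263  0.0599  0.053 ] F [-4.6  1.8] 4.7 M [-0.04  0.78 -0.07] 0.0362
[-0.026  0.06   0.057] [-0.0255  0.0597  0.057 ] F [-0.2 -0.9] -4.5 M [-0.05 -0.05 -0.03] 0.0357
[-0.024  0.06   0.057] [-0.0238  0.06    0.0569] F [-0.7  0. ] -4.7 M [-0.05 -0.07 -0.01] 0.0362
[-0.023  0.06   0.057] [-0.0229  0.06    0.057 ] F [0.4 0.4] -5.7 M [-0.04 -0.15  0.01] 0.036
[-0.022  0.06   0.057] [-0.0219  0.06    0.057 ] F [-0.4  0.3] -4.2 M [-0.08 -0.09 -0.01] 0.0356
[-0.021  0.06   0.057] [-0.0209  0.06    0.057 ] F [0.2 0.9] -3.6 M [-0.05 -0.09  0.01] 0.0358
[-0.02   0.06   0.057] [-0.0199  0.06    0.057 ] F [-0.3  0. ] -4.6 M [-0.09 -0.04  0.06] 0.036
[-0.019  0.06   0.057] [-0.0189  0.06    0.057 ] F [-0.1  0. ] -4.2 M [-0.02 -0.07 -0.01] 0.0356
[-0.018  0.06   0.057] [-0.018   0.06    0.0569] F [0.2 0.4] -4.0 M [-0.03 -0.05 -0.01] 0.0359
[-0.017  0.06   0.057] [-0.0179  0.06    0.0568] F [-4.1 -0.5] -2.2 M [-0.12  0.9   0.04] 0.036
[-0.016  0.06   0.057] [-0.0179  0.06    0.0566] F [-7.5  0.2] 0.2 M [-0.1   1.52  0.07] 0.0362
```

Lifting 4 mm freed it, and the rail met the fence exactly at x = −0.018. Next I'll butt it against the stop, lower it and release.

Run:
```python
from h import *
go(-.0185,.06,.057)
y=.06
while y<.082:
    y+=.002 if y<.068 else .001
    if go(-.0185,y,.057)[1]<-5: break
Y=bot.get_state()['tool_pos']; y=w2j(Y)[1]; print('stop at',y)
go(-.0185,y-.0007,.057)
z=.057
while z>.0525:
    z-=.001; go(-.0185,y-.0005,z)
    if bot.get_state()['contact_force'][2]>3: break
import m3; m3.meas('w5')
```

```text
[-0.0185  0.06    0.057 ] [-0.0181  0.06    0.0571] F [-0.7  0.7] -4.0 M [-0.06  0.1   0.05] 0.0356
[-0.0185  0.062   0.057 ] [-0.018   0.0623  0.0571] F [-0.4 -0.3] -4.6 M [ 0.01 -0.05  0.03] 0.0357
[-0.0185  0.064   0.057 ] [-0.0183  0.0643  0.0571] F [-0.9 -0.3] -3.9 M [ 0.01 -0.04 -0.02] 0.0355
[-0.0185  0.066   0.057 ] [-0.0185  0.0662  0.057 ] F [-0.1 -0.8] -4.5 M [-0.03 -0.15  0.06] 0.0359
[-0.0185  0.068   0.057 ] [-0.0185  0.0682  0.057 ] F [-0.8  0.8] -5.2 M [-0.03 -0.09 -0.03] 0.0362
[-0.0185  0.069   0.057 ] [-0.0185  0.0691  0.057 ] F [-1.  -0.1] -4.1 M [-0.03 -0.05  0.03] 0.0358
[-0.0185  0.07    0.057 ] [-0.0185  0.0701  0.057 ] F [-0.2 -0.6] -4.4 M [-0.06 -0.04 -0.03] 0.0356
[-0.0185  0.071   0.057 ] [-0.0185  0.0711  0.057 ] F [-0.  -0.5] -3.9 M [-0.06 -0.08 -0.02] 0.0357
[-0.0185  0.072   0.057 ] [-0.0185  0.0721  0.057 ] F [-0.2  0.4] -3.3 M [-0.04 -0.06  0.04] 0.0359
[-0.0185  0.073   0.057 ] [-0.0185  0.0724  0.057 ] F [ 0.8 -2.4] -3.3 M [-0.52 -0.09  0.  ] 0.0358
[-0.0185  0.074   0.057 ] [-0.0185  0.0724  0.057 ] F [-1.1 -5.9] -2.0 M [-1.06 -0.11  0.1 ] 0.036
s
[... 656 characters left out ...]
0.08     0.0044   0.016  396.       0.0289]
 [  0.1      0.0043   0.016  709.       0.029 ]
 [  0.12     0.0043   0.0157 755.       0.0291]
 [  0.14     0.0039   0.0157 702.       0.0291]
 [  0.16     0.0024   0.0158 353.       0.029 ]]
 slope L,R -0.02289204188178845 -0.003451163139113259
rail 14545 y [0.0759 0.1528]
[[   0.08     -0.0439    0.0083 2854.        0.0629]
 [   0.1      -0.0354   -0.0006 3289.        0.0629]
 [   0.12     -0.0354   -0.0007 3738.        0.063 ]
 [   0.14     -0.0355   -0.0009 4015.        0.063 ]
 [   0.16     -0.0355   -0.0017  649.        0.0628]]
 slope L,R 0.08347401413849817 -0.10165691097334079
yel arm top y edges [0.1529 0.1585 0.1636] 0.08678039339429822
```

Run:
```python
from h import *
import m3
go(-.0182,.0722,.053); bot.hold(.3); eoat.gripper_open(); bot.hold(.2); st('open')
bot.movel(j2w(-.0182,.072,.15),velocity=.2)
m3.meas('w6'); st()
```

```text
[-0.0182  0.0722  0.053 ] [-0.0181  0.0723  0.053 ] F [ 0.5 -0.3] -1.7 M [-0.1  -0.   -0.03] 0.0357
open 31.54 open 0.0878 F [ 0.57 -0.57  0.49] jig [-0.0182  0.0722  0.053 ]
fence 2365 y [0.013  0.1564]
[[  0.02     0.003    0.0162 263.       0.029 ]
 [  0.04     0.0028   0.0162 286.       0.0288]
 [  0.06     0.0031   0.0159 324.       0.0289]
 [  0.08     0.0028   0.0161 337.       0.0289]
 [  0.1      0.0032   0.0161 359.       0.029 ]
 [  0.12     0.0028   0.0158 372.       0.0291]
 [  0.14     0.0033   0.0152 305.       0.029 ]
 [  0.16     0.0016   0.0154 119.       0.0289]]
 slope L,R -0.004750651664890359 -0.006760597308547152
rail 7638 y [0.0294 0.153 ]
[[   0.04     -0.0355   -0.0005 1025.        0.0628]
 [   0.06     -0.0352   -0.0002 1143.        0.0628]
 [   0.08     -0.0355   -0.0005 1160.        0.0628]
 [   0.1      -0.0353   -0.0002 1236.        0.0628]
 [   0.12     -0.0356   -0.0005 1356.        0.063 ]
 [   0.14     -0.0354   -0.0001 1395.        0.0629]
 [   0.16     -0.0352   -0.001   279.        0.0628]]
 slope L,R 0.0009556775755210802 -0.0029370586597031725
yel arm top y edges [0.1536 0.1587 0.1635] 0.08685165268031556
 32.23 open 0.088 F [-0.65  0.19 -0.39] jig [-0.0192  0.0716  0.1487]
```

View pics/w6.png

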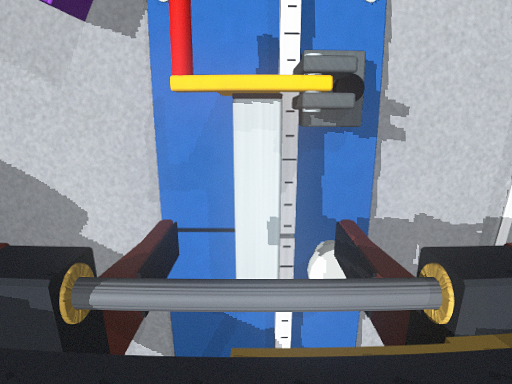

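The wrist view shows the rail (235-280 px wide) along the fence, its black end under the yellow leaf at (255,95). By measurement it is flush, parallel and butted. Now I'll pinch the handle and flip the stop up.

Run:
```python
from h import *
bot.movel(j2w(-.067,.1965,.15),velocity=.25)
bot.movel(j2w(-.067,.1965,.079),velocity=.12)
eoat.gripper_close(effort=12); st('grip')
arc(0,1.65,9,y=.1965); st('up'); bot.hold(.1)
eoat.gripper_open(); st('open')
bot.movel(j2w(.018-.085*np.cos(1.65),.1965,.27),velocity=.2)
bot.movel(j2w(-.06,.06,.27),velocity=.3)
import m3; m3.meas('w7'); a=snap('scene'); st()
cv2.imwrite('pics/c5.png',np.hstack([cv2.resize(a['pixels'][145:320,165:365,::-1],(400,350)),cv2.resize(cv2.imread('pics/w7.png'),(400,350))]))
```

```text
grip 34.77 open 0.0139 F [-1.26 -0.48  0.01] jig [-0.0671  0.1965  0.079 ]
up 37.32 open 0.0139 F [ 1.3  -0.3   5.62] jig [0.0263 0.1967 0.1634]
open 38.62 open 0.0876 F [-0.1   0.83 -0.6 ] jig [0.0247 0.1965 0.1627]
fence 962 y [0.18   0.2509]
[[  0.18    -0.0012   0.0161 132.       0.029 ]
 [  0.2     -0.0008   0.0159 269.       0.0289]
 [  0.22    -0.0013   0.0152 256.       0.0289]
 [  0.24    -0.0016   0.0156 293.       0.0288]]
 slope L,R -0.008241390509706382 -0.01131619539531257
rail 4375 y [-0.0041  0.1526]
[[  0.      -0.0358  -0.0001 378.       0.0627]
 [  0.02    -0.0361  -0.0006 493.       0.0628]
 [  0.04    -0.0362  -0.0003 534.       0.0628]
 [  0.06    -0.0356  -0.0002 534.       0.0628]
 [  0.08    -0.0359  -0.0005 564.       0.063 ]
 [  0.1     -0.0362  -0.0014 587.       0.063 ]
 [  0.12    -0.0354  -0.0012 572.       0.0629]
 [  0.14    -0.0357  -0.001  616.       0.0629]
 [  0.16    -0.0358  -0.0013  97.       0.0627]]
 slope L,R 0.0014364565732317945 -0.007526245877174052
yel arm top y edges [0.1541 0.1715 0.1716] 0.09023087244631527
 40.09 open 0.088 F [0.23 0.21 0.38] jig [-0.0596  0.0616  0.2697]
```

View pics/c5.png

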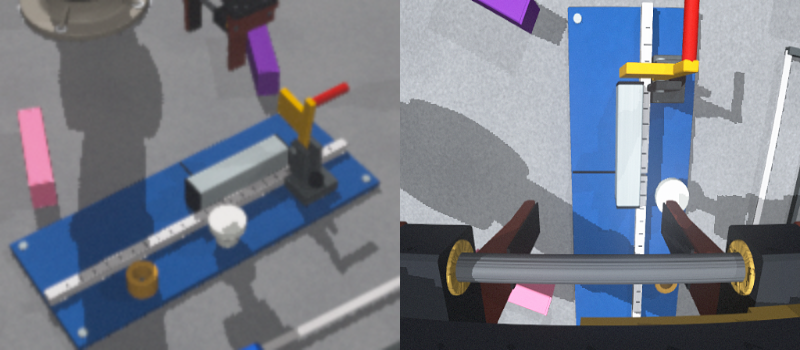

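The stop is up (it leans slightly past vertical in both views), the rail hasn't moved, and the gripper is clear. Handing in.

```bash
python3 -c "
from h import *
bot.hold(.3); st(); ticket.finish_job()"
```

```text
40.39 open 0.0878 F [-0.14  0.93 -0.02] jig [-0.0597  0.0608  0.2699]
the job is handed in; nothing more can be done
```

I flipped the stop down, brought the rail against the fence and the stop, and released it. I then flipped the stop back up, moved the gripper clear and handed the job in at 40.4 s of the 67 s allowed; no verdict is reported.

**Last checks:**
- **Rail:** its centre is about 18 mm in front of the fence and parallel to within about 0.01 rad. Its end is within about 1 mm of the stop's face plane, and it lies flat on the bed. This was measured with the wrist camera after the stop went up.
- **Stop:** I took it up to about 1.65 rad by gripper position, and the pictures show it past vertical. I did not measure its final angle separately.
- **Other objects:** the coupling and stopper look unmoved in the last picture. I did not check the bottle, beaker, spanner or gauge again, but the arm never worked near them.

**What disagreed or had to be mended on the way:**
- The first jig position from the scene camera was about 4 mm off along x. The wrist camera and the sideways force during the swing both showed it, and I corrected it.
- The first swing down appeared to leave the stop about 0.06 rad short. I pressed it down until it was firm, with the handle's top at the height expected for fully down. The arm slope still read about 0.03 rad afterwards.
- The first push of the rail jammed 5 mm short of the fence, with about 12 N of force. I never found the cause. Lifting the rail 4 mm freed it, and it then reached the fence and stop cleanly.

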